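# Set the slide rest one hole further out and hold its lock home

## Task

Stand the slim steel post upright in the round socket on the sliding sleeve of the work rest and let go of it. Then pull up the sleeve's spring-loaded lock knob, slide the sleeve towards its socket end to the very next hole without running past it, let the pin drop in, and press the knob down until it is fully home on its bushing. Finish while still holding the knob pressed home, with the post standing in its socket and the other things on the bench left where they were.

Things in the scene. Friction and masses are not known exactly. Their poses are not given: they have to be found in the camera images.
- rail: Work rest fixed to the bench: perforated square steel tube 360 mm long, 40 wide, top 40 mm above the bench, carrying sleeve and plunger. Origin: on the bench under its middle. y axis: along the tube, the way the sleeve must go (from knob towards socket); yawed up to 0.5 rad from the robot's left. z up. Lock holes 11 mm, 40 mm apart; the next shows in the sleeve's window between knob and socket.
- carriage (a joint): Position (m) along the rail's y axis of the sliding aluminium sleeve (160 mm long, 52 wide, top 46 mm above the bench). 0 = start hole, +0.040 = next hole; travel ends at +0.075 and -0.045. Takes about 2 N to slide once the pin is out of its hole; with the pin in a hole it has 1.5 mm of play either way.
- plunger (a joint): Height (m) of the lock plunger, knob and pin as one. 0 = spring rest: pin 8 mm deep in its hole, 5 mm gap between knob and bushing. Positive = pulled up (stop at +0.016); pin clear of the tube above +0.008, so lift about 0.012; let go between holes it rides at +0.008. Negative = pressed down; -0.005 = fully home on the bushing, a hard stop. Spring 0.7 N/mm both ways: it rises if not held down.
- knob (a point): Middle of the plunger's black round knob, 30 mm diameter, 28 mm tall, vertical; 89 mm above the bench at rest. Under it a bushing 22 mm in diameter, top 70 mm above the bench. On the sleeve, 100 mm along the tube from the socket. Moves with sleeve and plunger. Axes as the rail's.
- bore (a point): Centre of the floor of the round socket on the sleeve, 50 mm above the bench; the bore is 24 mm in diameter and 32 mm deep, its rim 82 mm above the bench, outside diameter 37 mm, vertical, open at the top. Moves with the sleeve. Axes as the rail's.
- post: The slim stop post: plain steel, round, 20 mm diameter, 85 mm tall, chamfered foot, about 0.2 kg, standing upright loose on the bench. Origin: centre of its underside, z up along the post. Fits the socket with 2 mm of room all round.
- stout_post: The wrong post: also plain steel and upright, but short and fat, 34 mm diameter, 55 mm tall; it does not fit the socket. Stands on the bench; it and the slim post may have changed places. Origin: centre of its underside.
- tape: Bystander: roll of tape lying flat, 96 mm outside diameter, 24 mm high. Origin: centre of its underside.
- hammer: Bystander: hammer lying on the bench near the far edge.
- screwdriver: Bystander: screwdriver lying on the bench in front of the bench grinder, on the robot's left.
- can: Bystander: small steel can, 66 mm diameter, 55 mm tall. Origin: centre of its underside.
- jar: Bystander: jar, 60 mm diameter, 75 mm tall. Origin: centre of its underside.
- offcut: Bystander: wooden offcut 140 x 45 x 30 mm, lying flat. Origin: centre of its underside.
- glue: Bystander: glue bottle, 56 mm diameter, 150 mm tall. Origin: centre of its underside.
Things that resemble listed ones, but are neither listed nor needed, are in the scene too. Leave any pink or red look-alike of the post alone.

How it is judged (in metres and radians):
On the way, in this order (a step that is already met when the one before it is completed fails the run):
1. the slim post stands upright at the bottom of the socket, let go of (horizontal distance between post and bore below 0.005 m and z of post in the frame of bore below 0.005 m and angle between post's own z axis and vertical below 0.2 rad and contact force between the fingers and post below 0.1 N), for 0.2 s.
2. the lock plunger is pulled up clear of its hole (value of joint plunger above 0.0082 m), for 0.05 s.
3. the pin has dropped into the next hole (value of joint carriage between 0.037 and 0.043 m and value of joint plunger below 0.002 m), for 0.1 s.
At the end, for the whole second after the job is handed in: The sleeve is at the next hole (40 mm, within 3 mm), the plunger is held pressed down by the fingers (more than 1 N) to within 2 mm of fully home, and the slim post stands in the socket: foot within 5 mm of the bore's axis and floor, tilt under 0.2 rad, not touched by the fingers (all of step 1 and value of joint carriage between 0.037 and 0.043 m and value of joint plunger below -0.003 m and contact force between the fingers and rail above 1 N); the arm keeps its last pose, push and grip.
It fails at once if the sleeve runs on past the next hole, or is taken the wrong way (value of joint carriage above 0.06 m or value of joint carriage below -0.025 m).
It fails at once if a bystander is moved more than 30 mm (distance of any of stout_post, tape, hammer, screwdriver, can, jar, offcut, glue from where it was at the start of the episode above 0.03 m).
It also fails if it takes over 58 s, if anything falls off the work surface, if the arm or the gripper's body presses on something with over 40 N, if the wrist force passes 120 N, or if a joint passes its speed limit or range.

## Robot

A 6-joint arm with a two-finger parallel gripper is mounted at the origin on the work surface. World frame = base frame: x ahead of the robot, y to its left, z up, the work surface at z = 0. Lengths are in m, angles in degrees, forces in N, time in s.
With the tool pointing down it reaches from about 0.25 to 0.725 m from the base axis. Payload 9.7 kg.
Tool frame: the origin (TCP) lies between the finger pads; the fingertips stand 11 mm ahead of it and the grasp point (between the pads) lies 8 mm behind it; z points along the fingers, y is the line along which they close (so a half turn about z gives the same grasp; the last joint's range is limited). The gripper opens to 85 mm and grips with 20 to 120 N. Pads are 22 mm wide; open, the fingers measure 114 mm over their backs; the gripper's body (76 mm by 85 mm) begins 54 mm behind the grasp point. The pads swing forward as they close: fully open they stand 13 mm farther back than shut.
Start: joints at [73.568, 4.979, 10.078, 95.1, 0, 90], TCP at [0.156, 0.528, 0.242] pointing down, gripper open.
Joint ranges: [-179.16, 179.16], [-48.56, 103.87], [-65.8, 70.77], [-126.05, 130.52], [-82.76, 87.17], [-180, 180]. Speed limits (degrees/s): [127.2, 127.2, 147.25, 180, 180, 180].

## Interface

Orientations are given as [roll, pitch, yaw] about the fixed x, y, z axes, in that order (R = Rz(yaw) Ry(pitch) Rx(roll)).
In Python, from workcell import monitor, cams, ticket gives the robot as it stands.
- The arm moves only by the tool carry_out, never from a script. Its argument "plan" is a list of rows, each an object with "travel": the shift along the world's x, y, z as a fraction of full scale, a list of three; "angular": the turn, a rotation vector about the world's x, y, z as a fraction of full scale, a list of three; "grip": the gripper's target within -1 to 1 (fully open at 1, half-way at 0, shut at -1). In form: [{"travel": [x, y, z], "angular": [ax, ay, az], "grip": grip}, ...]. A call has 1 to 8 rows; each row is the pose to reach, as a shift and turn from the pose commanded when the call began; what a row does not reach only later rows make up. Full scale, the value 1, is 300 mm for a shift and 0.5 rad for a turn. A row lasts 1/12 s, in which the tool goes at most 41.7 mm and 7.16 degrees, less where a joint would pass 70% of its speed; a pose out of reach is approached as far as the arm can. A call with a number of a shift or a turn outside -1 to 1 is refused whole. A call with a gripper value outside its range is refused whole. The fingers move at their own pace and stop on an object; "grip_force" is the grip in N (left out, the last holds). Time passes only in rows, so rows that repeat a pose let the fingers close. It gives the time, the measured TCP pose, the force, the opening and the grip force at its end, in the units of the state.
- monitor.get_obs(): the state, without advancing time (a new reading comes with each control period).
- cams.camera(name): name is "scene" or "top" or "wrist"; returns a dict with "frame" (480x640x3 uint8, red, green, blue), "mtx" (3x3 intrinsics, pixels), "view" (4x4, takes a point from world to camera coordinates); the wrist camera has in their place "T_tool_cam" (4x4, takes a point from camera to tool coordinates, whose origin is the TCP and whose axes are the flange's). Camera axes: x right, y up, looking along -z (the intrinsics and any distortion apply to the point x, -y, -z); pixel columns grow to the right and rows downward; lengths in m; the calibration is good to about 2 mm. A picture is of the moment at which its call begins: read the wrist's pose just before it. There is no depth.
- ticket.job_done(): hands the job in; it is judged then, once.
The state is a dict: "time": time; "q": joint angles; "qd": joint speeds; "joint_efforts": joint torques, N m; "ee_pos": TCP position; "tcp_rot": TCP orientation; "wrist_force": force on the tool from outside, world axes, zero at the start; "torque": the same for the moment, N m; "opening": finger opening in m; "grasp_force": force on a finger pad.
Only numpy, scipy, OpenCV 4.12 (cv2) and the standard library are available. Lean on these libraries where they do the work, as an engineer would, in place of code of your own. Each camera call takes 0.05 s, during which the arm holds its last target. There are 200 camera calls.

## Working session

There is one attempt and no reset: what is moved stays moved. The work goes in short steps, Python scripts to look and compute and a tool call to move; the robot and the scene stay as the last step left them, time stands still between calls to the robot, and variables do not carry over. Pictures are saved under pics/ and viewed, at most 10 in all, crops included, and the job is handed in when it is done.

Besides the shell and the picture viewer there is one more tool, called after ">>>" as name(argument=value, ...), one argument or row to a line, values as JSON. carry_out: Moves the arm, as the interface text tells. Its arguments: {"type":"object","properties":{"plan":{"type":"array","items":{"type":"object","properties":{"travel":{"type":"array","items":{"type":"number"}},"angular":{"type":"array","items":{"type":"number"}},"grip":{"type":"number"}}}},"grip_force":{"type":"number"}},"required":["plan"]}

```bash
mkdir -p pics; ls
python3 - <<'E'
from workcell import monitor,cams
import cv2,numpy as np,pickle
o=monitor.get_obs();print(o)
d={}
for n in("scene","top"):
    c=cams.camera(n);d[n]=c;cv2.imwrite(f"pics/{n}0.png",c["frame"][:,:,::-1]);print(n,c["mtx"],c["view"],c.keys())
pickle.dump(d,open("d0.pkl","wb"))
E
```

```text
pics
{'time': 0.0, 'q': array([7.35659212e+01, 5.00932610e+00, 1.00318521e+01, 9.50986107e+01,
       6.82210365e-04, 8.99997599e+01]), 'qd': array([-0.0061155 ,  0.05283026, -0.05631372,  0.0428769 , -0.00456046,
        0.063659  ]), 'joint_efforts': array([-1.76290338e-03, -5.20388389e+01,  4.64798677e+01,  1.61062146e-02,
        3.02878482e-05, -1.78556655e-05]), 'ee_pos': array([0.15553462, 0.52731468, 0.24157677]), 'tcp_rot': array([-1.79923915e+02, -6.82528664e-04,  1.63566160e+02]), 'wrist_force': array([ 0.90982741, -0.163672  ,  0.08988476]), 'torque': array([-0.03972649,  0.02337504,  0.00730894]), 'grasp_force': 0.0, 'opening': 0.08509582282955847}
scene [[538.23354661   0.         311.26656617]
 [  0.         538.23354661 238.58083413]
 [  0.           0.           1.        ]] [[ 0.6342132   0.77290741  0.01969162 -0.34428179]
 [-0.51091845  0.39984919  0.76097501  0.22383765]
 [ 0.58028955 -0.4926812   0.64848229 -1.6048673 ]
 [ 0.          0.          0.          1.        ]] dict_keys(['frame', 'mtx', 'view'])
top [[582.72444208   0.         309.22729362]
 [  0.         582.72444208 239.74042461]
 [  0.           0.           1.        ]] [[-0.00767105 -0.99978974  0.01901685 -0.02456067]
 [ 0.99261246 -0.00531043  0.12121183 -0.56022173]
 [-0.12108535  0.01980619  0.99244448 -1.37476754]
 [ 0.          0.          0.          1.        ]] dict_keys(['frame', 'mtx', 'view'])
```

View pics/scene0.png

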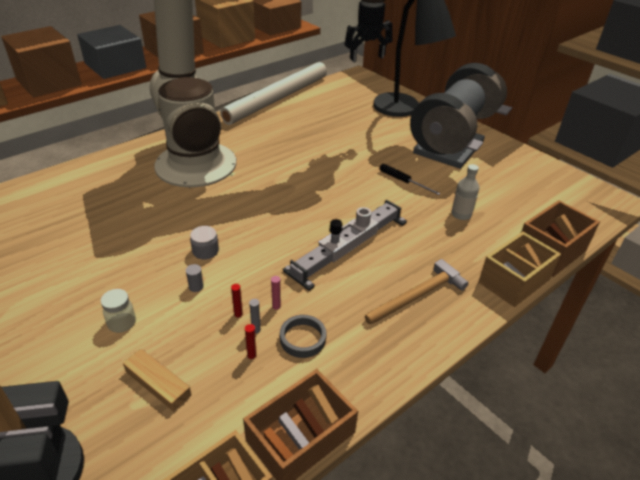

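View pics/top0.png

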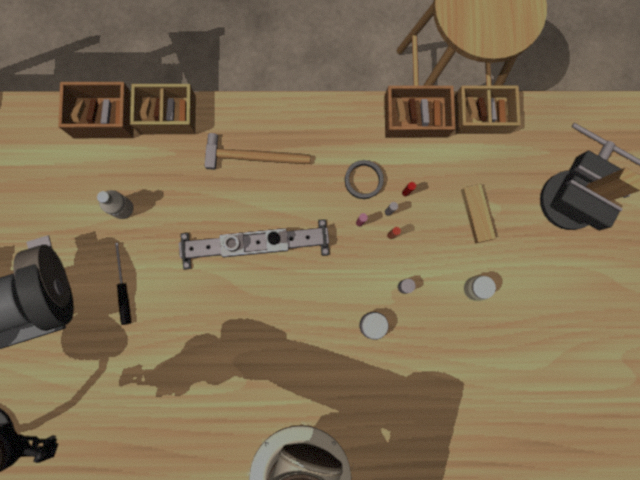

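The top view shows the rail, with the socket at about (233,243) and the knob at (274,239). These could be taken for the slim post:
- grey slim post at top (392,208), scene (255,316)
- grey shorter and fatter post at top (407,286), scene (195,278)
- red pieces at top (409,188) and (394,232)
- pink piece at top (363,220)

I choose the grey one among the reds and will check it in a close crop.

```bash
cat > h.py <<'E'
import numpy as np,cv2,pickle
def ray(c,u,v):
    V=c["view"];R=V[:3,:3];K=c["mtx"]
    d=np.array([(u-K[0,2])/K[0,0],-(v-K[1,2])/K[1,1],-1.])
    return -R.T@V[:3,3],R.T@d
def onz(c,u,v,z):
    o,d=ray(c,u,v);return o+d*(z-o[2])/d[2]
def proj(c,p):
    x=c["view"][:3,:3]@np.asarray(p,float)+c["view"][:3,3];K=c["mtx"]
    return np.array([K[0,2]-K[0,0]*x[0]/x[2],K[1,2]+K[1,1]*x[1]/x[2]])
def tri(c1,p1,c2,p2):
    o1,d1=ray(c1,*p1);o2,d2=ray(c2,*p2);d1/=np.linalg.norm(d1);d2/=np.linalg.norm(d2)
    s=np.linalg.lstsq(np.c_[d1,-d2],o2-o1,rcond=None)[0];a=o1+s[0]*d1;b=o2+s[1]*d2
    return (a+b)/2,np.linalg.norm(a-b)
E
python3 - <<'E'
from h import *
d=pickle.load(open("d0.pkl","rb"));t=d["top"];s=d["scene"]
for n,p,z in[("post",(392,208),.085),("stout",(407,286),.055),("red1",(410,187),.08),("red2",(395,231),.08),("pink",(362,219),.08),("knob",(274,239),.1),("bore",(232,242),.082),("tape",(365,179),.024)]:print(n,onz(t,*p,z).round(3))
f=t["frame"];a=cv2.resize(f[165:305,340:430],None,fx=4,fy=4,interpolation=2)
b=cv2.resize(f[215:275,170:340],None,fx=4,fy=4,interpolation=2)[:,:420]
b=cv2.resize(f[225:265,205:305],None,fx=4,fy=4,interpolation=2)
g=s["frame"];c=cv2.resize(g[230:370,180:310],None,fx=3,fy=3,interpolation=2)
k=cv2.resize(g[190:290,280:410],None,fx=3,fy=3,interpolation=2)
W=np.zeros((600,800,3),np.uint8)
for im,(y,x) in((a[:560],(0,0)),(c[:,:390],(0,380)),(b,(430,370))):
    hh,ww=min(im.shape[0],600-y),min(im.shape[1],800-x);W[y:y+hh,x:x+ww]=im[:hh,:ww]
cv2.imwrite("pics/crop.png",W[:,:,::-1])
E
```

```text
post [ 0.628 -0.223  0.085]
stout [ 0.446 -0.258  0.055]
red1 [ 0.679 -0.267  0.08 ]
red2 [ 0.574 -0.229  0.08 ]
pink [ 0.603 -0.152  0.08 ]
knob [0.554 0.054 0.1  ]
bore [0.55  0.153 0.082]
tape [ 0.712 -0.167  0.024]
```

View pics/crop.png

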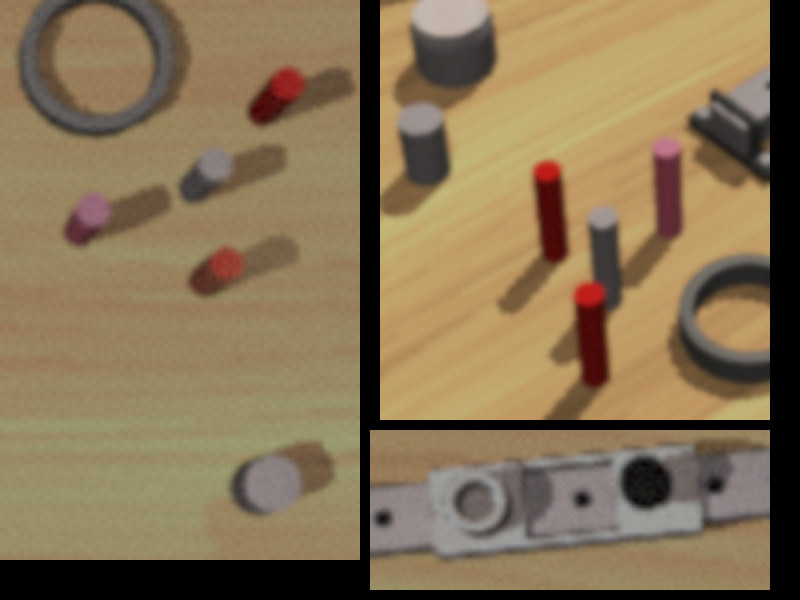

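Crop: the plain grey slim post has its top at full-image top (393.5,206.5), scene (254,301.7). It is tall and narrow, and the other grey one is short and fat. The socket ring is at top (225+, 243) and the knob at (266+, 241). I'll get refined numbers now.

Run:
```python
from h import *
d=pickle.load(open("d0.pkl","rb"));t=d["top"];s=d["scene"]
print("post",tri(t,(393.5,206.5),s,(254,301.7)), onz(t,393.5,206.5,.085))
f=t["frame"]
# knob: dark blob; socket: hough on crop
hsv=cv2.cvtColor(f,cv2.COLOR_RGB2HSV)
m=(hsv[...,2]<45).astype(np.uint8)
n,l,st,ce=cv2.connectedComponentsWithStats(m)
for i in range(1,n):
    x,y=ce[i]
    if 180<x<335 and 215<y<275: print("dark",ce[i].round(1),st[i][2:],onz(t,x,y,.103).round(4),onz(t,x,y,.04).round(4))
g=cv2.cvtColor(cv2.resize(f[225:265,205:255],None,fx=8,fy=8,interpolation=2),cv2.COLOR_RGB2GRAY)
c=cv2.HoughCircles(g,cv2.HOUGH_GRADIENT,1,40,param1=80,param2=15,minRadius=30,maxRadius=80)
for x,y,r in c[0][:4]:
    u,v=205+(x+.5)/8-.5,225+(y+.5)/8-.5;print("circ",u,v,r/8,onz(t,u,v,.082).round(4))
```

```text
post (array([ 0.63262497, -0.22524254,  0.08360909]), np.float64(0.002763643563397199)) [ 0.63161087 -0.22616202  0.085     ]
dark [273.7 237.7] [ 11  12 106] [0.5569 0.0548 0.103 ] [0.5649 0.0574 0.04  ]
dark [290.7 238. ] [3 3 7] [0.5559 0.0157 0.103 ] [0.5638 0.0165 0.04  ]
dark [307.3 236.7] [2 2 3] [ 0.5588 -0.0225  0.103 ] [ 0.5668 -0.0236  0.04  ]
dark [184. 240.] [1 1 1] [0.5526 0.26   0.103 ] [0.5603 0.2723 0.04  ]
dark [257.5 241.5] [2 2 4] [0.5482 0.0919 0.103 ] [0.5558 0.0963 0.04  ]
dark [207.5 246.5] [2 2 4] [0.5373 0.2061 0.103 ] [0.5443 0.2159 0.04  ]
dark [326. 246.] [1 1 1] [ 0.537  -0.0653  0.103 ] [ 0.544  -0.0683  0.04  ]
dark [191.  248.5] [1 2 2] [0.5329 0.2437 0.103 ] [0.5397 0.2552 0.04  ]
dark [186.2 259.2] [ 6  3 11] [0.5085 0.2542 0.103 ] [0.5141 0.2663 0.04  ]Traceback (most recent call last):
  File "<stdin>", line 14, in <module>
TypeError: 'NoneType' object is not subscriptable
```

>>> carry_out(
  plan=[
    {"travel":[0.5,-0.8,0],"angular":[0,0,-0.58],"grip":1},
    {"travel":[0.5,-0.8,0],"angular":[0,0,-0.58],"grip":1},
    {"travel":[0.5,-0.8,0],"angular":[0,0,-0.58],"grip":1},
    {"travel":[0.5,-0.8,0],"angular":[0,0,-0.58],"grip":1},
    {"travel":[0.5,-0.8,0],"angular":[0,0,-0.58],"grip":1},
    {"travel":[0.5,-0.8,0],"angular":[0,0,-0.58],"grip":1},
    {"travel":[0.5,-0.8,0],"angular":[0,0,-0.58],"grip":1},
    {"travel":[0.5,-0.8,0],"angular":[0,0,-0.58],"grip":1},
  ],
)

```text
time: 0.77
ee_pos: [0.3076, 0.2836, 0.2425]
tcp_rot: [-180.0, 0.1, 146.7]
wrist_force: [-0.3, 0.2, 0.2]
opening: 0.0853
grasp_force: 0.0
```

>>> carry_out(
  plan=[
    {"travel":[0.55,-0.85,0],"angular":[0,0,0],"grip":1},
    {"travel":[0.55,-0.85,0],"angular":[0,0,0],"grip":1},
    {"travel":[0.55,-0.85,0],"angular":[0,0,0],"grip":1},
    {"travel":[0.55,-0.85,0],"angular":[0,0,0],"grip":1},
    {"travel":[0.55,-0.85,0],"angular":[0,0,0],"grip":1},
    {"travel":[0.55,-0.85,0],"angular":[0,0,0],"grip":1},
    {"travel":[0.55,-0.85,0],"angular":[0,0,0],"grip":1},
    {"travel":[0.55,-0.85,0],"angular":[0,0,0],"grip":1},
  ],
)

```text
time: 1.43
ee_pos: [0.4725, 0.0289, 0.2414]
tcp_rot: [-179.9, 0.0, 146.8]
wrist_force: [-0.1, 0.0, -0.5]
opening: 0.0856
grasp_force: 0.0
```

>>> carry_out(
  plan=[
    {"travel":[0.53,-0.85,0],"angular":[0,0,0],"grip":1},
    {"travel":[0.53,-0.85,0],"angular":[0,0,0],"grip":1},
    {"travel":[0.53,-0.85,0],"angular":[0,0,0],"grip":1},
    {"travel":[0.53,-0.85,0],"angular":[0,0,0],"grip":1},
    {"travel":[0.53,-0.85,0],"angular":[0,0,0],"grip":1},
    {"travel":[0.53,-0.85,0],"angular":[0,0,0],"grip":1},
    {"travel":[0.53,-0.85,0],"angular":[0,0,0],"grip":1},
    {"travel":[0.53,-0.85,0],"angular":[0,0,0],"grip":1},
  ],
)

```text
time: 2.1
ee_pos: [0.6315, -0.2265, 0.2385]
tcp_rot: [-179.9, -0.2, 146.8]
wrist_force: [0.2, 0.5, 0.5]
opening: 0.0856
grasp_force: 0.0
```

Run:
```python
from workcell import monitor,cams
from h import *
o=monitor.get_obs();print(o["ee_pos"],o["tcp_rot"],o["q"])
c=cams.camera("wrist");print(c["T_tool_cam"],c["mtx"]);cv2.imwrite("pics/w1.png",c["frame"][:,:,::-1])
pickle.dump((o,c),open("w1.pkl","wb"))
```

```text
[ 0.63149165 -0.2264947   0.23853944] [-1.79916536e+02 -1.73374632e-01  1.46795415e+02] [-1.97145638e+01  2.29753373e+01  3.12131646e+01  9.84258888e+01
 -4.07175722e-02  1.34899621e+01]
[[-3.47756890e-04  9.60745093e-01  2.77432416e-01  7.02063115e-02]
 [ 9.99999696e-01  5.27852018e-04 -5.74462259e-04 -1.54171734e-03]
 [-6.98355057e-04  2.77432131e-01 -9.60744984e-01 -1.31144510e-01]
 [ 0.00000000e+00  0.00000000e+00  0.00000000e+00  1.00000000e+00]] [[343.12571557   0.         320.64226778]
 [  0.         343.12571557 235.46902374]
 [  0.           0.           1.        ]]
```

View pics/w1.png

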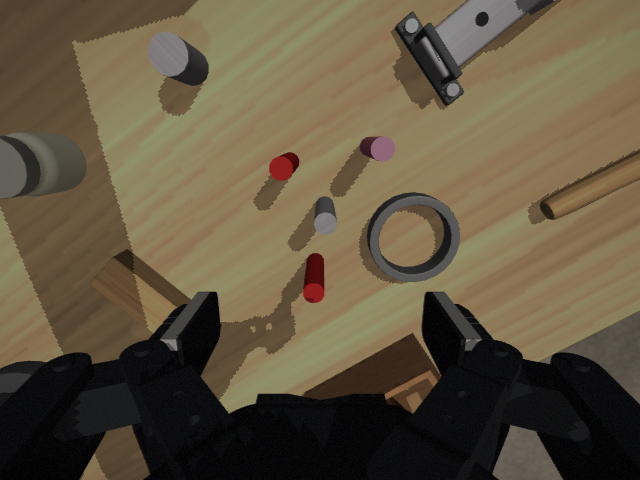

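The wrist view shows the slim post's top at (325,222), red1 at (314,292), red2 at (281,168), pink at (382,149), and no obstacle on the finger line (horizontal).

```bash
cat >> h.py <<'E'
from scipy.spatial.transform import Rotation as Rn
def wcam(o,c):
    T=np.eye(4);T[:3,:3]=Rn.from_euler("xyz",o["tcp_rot"],degrees=True).as_matrix();T[:3,3]=o["ee_pos"]
    return {"view":np.linalg.inv(T@c["T_tool_cam"]),"mtx":c["mtx"],"frame":c["frame"]}
E
python3 - <<'E'
from h import *
o,c=pickle.load(open("w1.pkl","rb"));w=wcam(o,c)
for n,p,z in(("post",(325,222.5),.085),("red1",(314,292),.085),("red2",(281,168),.085),("pink",(382,149),.085),("foot",(326,200),0)):print(n,onz(w,*p,z).round(4))
t=pickle.load(open("d0.pkl","rb"))["top"]
print(tri(w,(325,222.5),t,(393.5,206.5)))
E
```

```text
post [ 0.6327 -0.2247  0.085 ]
red1 [ 0.6815 -0.2684  0.085 ]
red2 [ 0.5745 -0.2298  0.085 ]
pink [ 0.6067 -0.1531  0.085 ]
foot [ 0.6301 -0.2206  0.    ]
(array([ 0.62566407, -0.22061658,  0.11807593]), np.float64(8.064970753170525e-06))
```

>>> carry_out(
  plan=[
    {"travel":[0.003,0.005,-0.1],"angular":[0,0,0],"grip":1},
    {"travel":[0.003,0.005,-0.22],"angular":[0,0,0],"grip":1},
    {"travel":[0.003,0.005,-0.34],"angular":[0,0,0],"grip":1},
    {"travel":[0.003,0.005,-0.46],"angular":[0,0,0],"grip":1},
    {"travel":[0.003,0.005,-0.55],"angular":[0,0,0],"grip":1},
    {"travel":[0.003,0.005,-0.595],"angular":[0,0,0],"grip":1},
    {"travel":[0.003,0.005,-0.595],"angular":[0,0,0],"grip":1},
  ],
)

```text
time: 2.73
ee_pos: [0.6287, -0.2193, 0.0603]
tcp_rot: [-179.9, -0.3, 147.0]
wrist_force: [0.2, 0.4, 0.0]
opening: 0.0852
grasp_force: 0.0
```

>>> carry_out(
  plan=[
    {"travel":[0,0,0],"angular":[0,0,0],"grip":0},
    {"travel":[0,0,0],"angular":[0,0,0],"grip":-0.3},
    {"travel":[0,0,0],"angular":[0,0,0],"grip":-1},
    {"travel":[0,0,0],"angular":[0,0,0],"grip":-1},
    {"travel":[0,0,0],"angular":[0,0,0],"grip":-1},
    {"travel":[0,0,0],"angular":[0,0,0],"grip":-1},
    {"travel":[0,0,0],"angular":[0,0,0],"grip":-1},
    {"travel":[0,0,0],"angular":[0,0,0],"grip":-1},
  ],
  grip_force=40,
)

```text
time: 3.4
ee_pos: [0.6309, -0.2213, 0.0649]
tcp_rot: [180.0, 0.1, 146.9]
wrist_force: [-1.0, -0.5, 5.4]
opening: 0.0189
grasp_force: 38.9
```

>>> carry_out(
  plan=[
    {"travel":[0,0,0.05],"angular":[0,0,0],"grip":-1},
    {"travel":[0,0,0.12],"angular":[0,0,0],"grip":-1},
    {"travel":[0,0,0.22],"angular":[0,0,0],"grip":-1},
    {"travel":[0,0,0.32],"angular":[0,0,0],"grip":-1},
    {"travel":[0,0,0.4],"angular":[0,0,0],"grip":-1},
    {"travel":[0,0,0.44],"angular":[0,0,0],"grip":-1},
    {"travel":[0,0,0.44],"angular":[0,0,0],"grip":-1},
    {"travel":[0,0,0.44],"angular":[0,0,0],"grip":-1},
  ],
)

```text
time: 4.07
ee_pos: [0.6307, -0.2211, 0.1955]
tcp_rot: [180.0, 0.0, 146.9]
wrist_force: [0.5, -0.4, -2.9]
opening: 0.0187
grasp_force: 39.2
```

Run:
```python
from workcell import monitor,cams
from h import *
o=monitor.get_obs();print(o)
W=np.zeros((480,800,3),np.uint8);r=[o]
c=cams.camera("wrist");r.append(c);W[:,:400]=c["frame"][:,120:520]
s=cams.camera("scene");r.append(s);W[:,400:]=cv2.resize(s["frame"][200:350,190:315],(400,480),interpolation=2)
t=cams.camera("top");r.append(t)
pickle.dump(r,open("w2.pkl","wb"));cv2.imwrite("pics/w2.png",W[:,:,::-1])
```

```text
{'time': 4.0667, 'q': array([-1.93173175e+01,  2.11854744e+01,  2.40651630e+01,  9.28625665e+01,
        1.77304375e-03,  1.37353816e+01]), 'qd': array([ 0.02163709,  0.86698744, -2.40879973, -0.60748138,  0.022     ,
       -0.04872962]), 'joint_efforts': array([ 8.35568571e-04, -7.40650034e+01,  5.05317485e+01,  3.07001732e-01,
       -1.58685907e-03,  1.97213371e-04]), 'ee_pos': array([ 0.63065501, -0.22105727,  0.1955261 ]), 'tcp_rot': array([1.79994212e+02, 1.62114152e-02, 1.46947300e+02]), 'wrist_force': array([ 0.51409597, -0.35819805, -2.92030666]), 'torque': array([-0.01193934,  0.02944939,  0.01765938]), 'grasp_force': 39.167078733444214, 'opening': 0.018714844852159733}
```

View pics/w2.png

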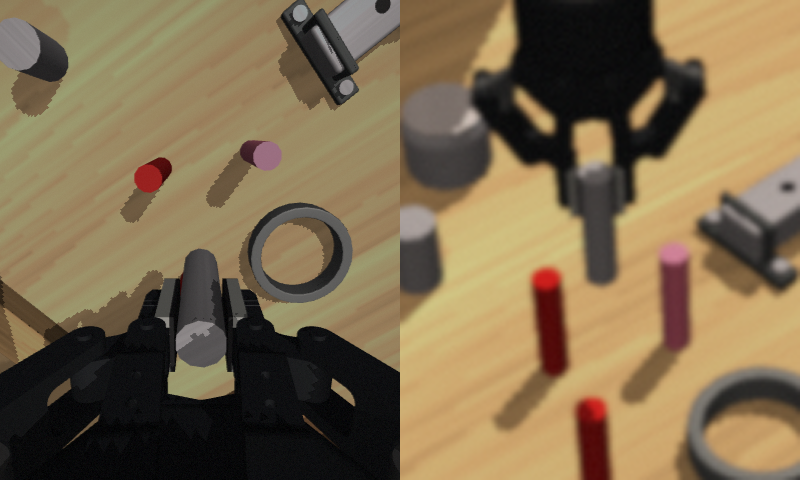

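Held upright and centred: the post top is at wrist (321,343) and the scene shows it vertical. Neighbours are undisturbed.

Run:
```python
from h import *
o,c,s,t=pickle.load(open("w2.pkl","rb"));w=wcam(o,c)
g=cv2.cvtColor(c["frame"],cv2.COLOR_RGB2GRAY)
for z in (.213,.2155):
    p=onz(w,321,343,z);R=Rn.from_euler("xyz",o["tcp_rot"],degrees=True).as_matrix();print("top rel tool",(R.T@(p-o["ee_pos"])).round(4))
# cylinder width at row 265 vs. foot: bottom ellipse front edge
p=onz(w,320,252,.1955-.065);print("foot edge rel tool",(R.T@(p-o["ee_pos"])).round(4))
t0=pickle.load(open("d0.pkl","rb"))["top"]
f=t0["frame"][225:262,205:255]
G=cv2.cvtColor(cv2.resize(f,None,fx=8,fy=8,interpolation=2),cv2.COLOR_RGB2GRAY)
G=cv2.GaussianBlur(G,(9,9),0)
for p2 in(20,14,9):
    q=cv2.HoughCircles(G,cv2.HOUGH_GRADIENT,1.5,40,param1=50,param2=p2,minRadius=25,maxRadius=80)
    if q is None:continue
    for x,y,r in q[0][:3]:
        u,v=205+(x+.5)/8-.5,225+(y+.5)/8-.5;print(p2,"circ",u.round(1),v.round(1),r/8,onz(t0,u,v,.082).round(4))
print("top z.082 r18.5 px:",proj(t0,(.547,.155,.082)),proj(t0,(.547,.1735,.082)))
```

```text
top rel tool [-0.005  -0.0014 -0.0175]
top rel tool [-0.0034 -0.0014 -0.02  ]
foot edge rel tool [ 0.0032 -0.0018  0.065 ]
20 circ 231.7 243.0 6.5562496 [0.5475 0.1534 0.082 ]
14 circ 231.7 243.0 6.5562496 [0.5475 0.1534 0.082 ]
14 circ 239.3 249.8 3.89375 [0.5316 0.1355 0.082 ]
9 circ 231.7 243.0 6.5562496 [0.5475 0.1534 0.082 ]
9 circ 246.8 240.0 8.95625 [0.5543 0.1182 0.082 ]
9 circ 230.3 255.2 5.825 [0.519  0.1562 0.082 ]
top z.082 r18.5 px: [230.97599916 243.23984431] [223.00746056 243.28300278]
```

>>> carry_out(
  plan=[
    {"travel":[-0.15,0.98,0.05],"angular":[0,0,-0.9],"grip":-1},
    {"travel":[-0.15,0.98,0.05],"angular":[0,0,-0.9],"grip":-1},
    {"travel":[-0.15,0.98,0.05],"angular":[0,0,-0.9],"grip":-1},
    {"travel":[-0.15,0.98,0.05],"angular":[0,0,-0.9],"grip":-1},
    {"travel":[-0.15,0.98,0.05],"angular":[0,0,-0.9],"grip":-1},
    {"travel":[-0.15,0.98,0.05],"angular":[0,0,-0.9],"grip":-1},
    {"travel":[-0.15,0.98,0.05],"angular":[0,0,-0.9],"grip":-1},
    {"travel":[-0.15,0.98,0.05],"angular":[0,0,-0.9],"grip":-1},
  ],
)

```text
time: 4.88
ee_pos: [0.5839, 0.0783, 0.21]
tcp_rot: [-180.0, -0.1, 121.4]
wrist_force: [0.1, -0.4, -1.4]
opening: 0.0186
grasp_force: 39.4
```

>>> carry_out(
  plan=[
    {"travel":[-0.13,0.26,0],"angular":[0,0,-0.9],"grip":-1},
    {"travel":[-0.13,0.26,0],"angular":[0,0,-0.9],"grip":-1},
    {"travel":[-0.13,0.26,0],"angular":[0,0,-0.9],"grip":-1},
    {"travel":[-0.13,0.26,0],"angular":[0,0,-0.9],"grip":-1},
    {"travel":[-0.13,0.26,0],"angular":[0,0,-0.9],"grip":-1},
    {"travel":[-0.13,0.26,0],"angular":[0,0,-0.9],"grip":-1},
    {"travel":[-0.13,0.26,0],"angular":[0,0,-0.9],"grip":-1},
    {"travel":[-0.13,0.26,0],"angular":[0,0,-0.9],"grip":-1},
  ],
)

```text
time: 5.55
ee_pos: [0.5466, 0.1504, 0.2103]
tcp_rot: [-180.0, 0.0, 95.5]
wrist_force: [0.2, 0.5, -1.4]
opening: 0.019
grasp_force: 39.5
```

Run:
```python
from workcell import monitor,cams
from h import *
o=monitor.get_obs();print(o["ee_pos"],o["tcp_rot"],o["opening"])
c=cams.camera("wrist");cv2.imwrite("pics/w3.png",c["frame"][:,:,::-1])
pickle.dump((o,c),open("w3.pkl","wb"))
```

```text
[0.54660558 0.1504061  0.21031054] [-1.79959046e+02  7.77583512e-03  9.54539735e+01] 0.01900736519570105
```

View pics/w3.png

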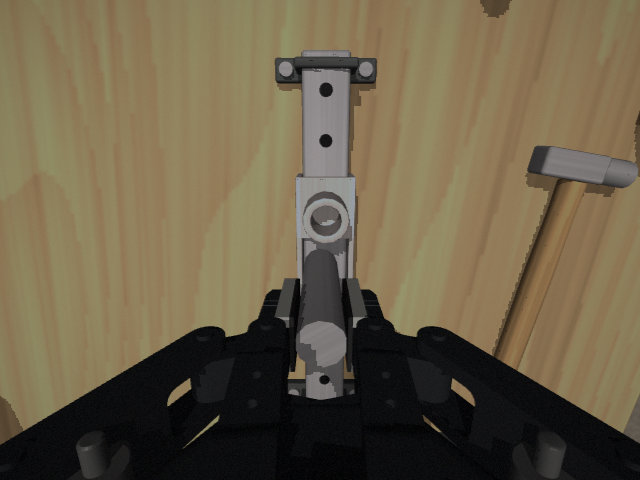

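The wrist view shows the rail running vertically in the image, the socket rim centred at about (326,219), and the held post with its top at (322,343) and foot edge at about (321,250).

Run:
```python
from h import *
o,c=pickle.load(open("w3.pkl","rb"));w=wcam(o,c)
R=Rn.from_euler("xyz",o["tcp_rot"],degrees=True).as_matrix();e=o["ee_pos"]
G=cv2.GaussianBlur(cv2.cvtColor(c["frame"],cv2.COLOR_RGB2GRAY),(3,3),0)
sub=G[185:255,285:370];q=cv2.HoughCircles(cv2.resize(sub,None,fx=4,fy=4,interpolation=2),cv2.HOUGH_GRADIENT,1.5,20,param1=80,param2=15,minRadius=44,maxRadius=112)
for x,y,r in q[0][:5]:
    u,v=285+x/4,185+y/4;print("circ",u,v,r/4,onz(w,u,v,.082).round(4))
print("exp r px",[np.linalg.norm(proj(w,(.547,.153+r,.082))-proj(w,(.547,.153,.082))) for r in(.012,.0185)])
# post width by row, top centre
for row in (270,285,300):
    r=G[row,285:360].astype(int);print(row,list(r[::3]))
for z in(.228,.2305):print("posttop",(R.T@(onz(w,322,343,z)-e)).round(4))
```

```text
circ 325.6875 213.6875 22.1375 [0.5486 0.1625 0.082 ]
circ 326.0625 220.8125 15.3875 [0.5494 0.1569 0.082 ]
circ 325.3125 208.0625 17.3375 [0.5479 0.1668 0.082 ]
circ 327.5625 226.0625 27.7625 [0.551  0.1528 0.082 ]
circ 320.8125 217.4375 27.7625 [0.5451 0.1592 0.082 ]
exp r px [np.float64(15.096321047678), np.float64(23.432384859518677)]
270 [np.int64(132), np.int64(130), np.int64(129), np.int64(128), np.int64(138), np.int64(144), np.int64(54), np.int64(65), np.int64(68), np.int64(68), np.int64(68), np.int64(68), np.int64(66), np.int64(65), np.int64(64), np.int64(60), np.int64(55), np.int64(46), np.int64(132), np.int64(131), np.int64(81), np.int64(116), np.int64(145), np.int64(84), np.int64(128)]
285 [np.int64(69), np.int64(69), np.int64(70), np.int64(44), np.int64(10), np.int64(83), np.int64(49), np.int64(58), np.int64(67), np.int64(67), np.int64(67), np.int64(66), np.int64(66), np.int64(63), np.int64(64), np.int64(62), np.int64(55), np.int64(50), np.int64(50), np.int64(30), np.int64(10), np.int64(61), np.int64(69), np.int64(70), np.int64(69)]
300 [np.int64(69), np.int64(69), np.int64(54), np.int64(10), np.int64(7), np.int64(25), np.int64(48), np.int64(66), np.int64(67), np.int64(66), np.int64(66), np.int64(66), np.int64(65), np.int64(62), np.int64(61), np.int64(61), np.int64(55), np.int64(51), np.int64(46), np.int64(13), np.int64(9), np.int64(11), np.int64(67), np.int64(69), np.int64(69)]
posttop [-0.0059 -0.0002 -0.0177]
posttop [-0.0043 -0.0003 -0.0202]
```

>>> carry_out(
  plan=[
    {"travel":[0.01,0.035,-0.06],"angular":[0,0,0],"grip":-1},
    {"travel":[0.01,0.035,-0.12],"angular":[0,0,0],"grip":-1},
    {"travel":[0.01,0.035,-0.16],"angular":[0,0,0],"grip":-1},
    {"travel":[0.01,0.035,-0.16],"angular":[0,0,0],"grip":-1},
    {"travel":[0.01,0.035,-0.16],"angular":[0,0,0],"grip":-1},
    {"travel":[0.01,0.035,-0.16],"angular":[0,0,0],"grip":-1},
  ],
)

```text
time: 6.1
ee_pos: [0.5498, 0.1613, 0.1638]
tcp_rot: [179.9, -0.0, 95.4]
wrist_force: [-0.4, -0.4, -1.6]
opening: 0.0186
grasp_force: 39.5
```

Run:
```python
from workcell import monitor,cams
from h import *
o=monitor.get_obs();print(o["ee_pos"],o["tcp_rot"],o["opening"])
c=cams.camera("wrist");s=cams.camera("scene");t=cams.camera("top")
pickle.dump((o,c,s,t),open("w4.pkl","wb"))
a=cv2.resize(c["frame"][170:370,250:400],(450,600),interpolation=2);b=cv2.resize(s["frame"][150:270,310:380],(350,600),interpolation=2)
cv2.imwrite("pics/w4.png",np.hstack([a,b])[:,:,::-1])
```

```text
[0.5497616  0.16130698 0.16377107] [ 1.79946781e+02 -8.11324724e-03  9.53780509e+01] 0.01857482417964724
```

View pics/w4.png

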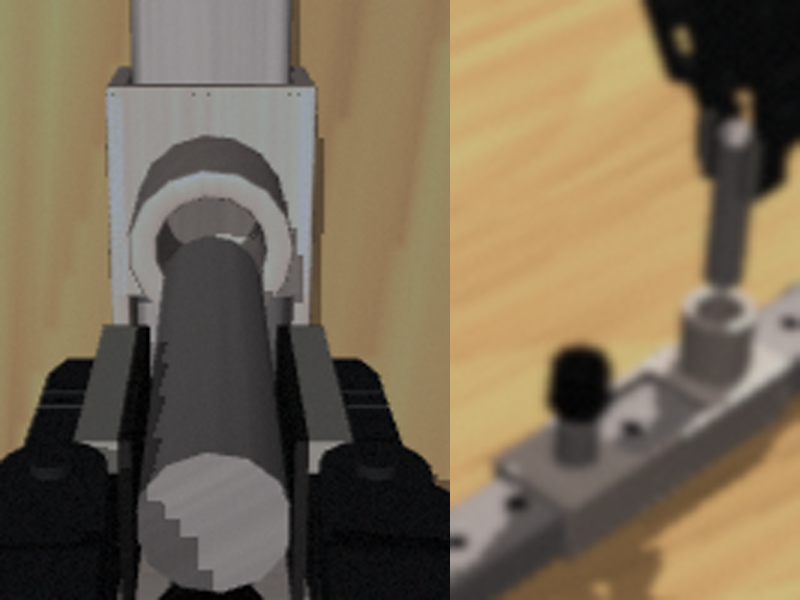

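In the wrist crop the post is laterally centred on the socket: foot edge at full (320.7,249), rim outer edge at (320.6,227), inner edge at (320.7,236). The scene shows the post vertical just above the socket.

Run:
```python
from h import *
o,c,s,t=pickle.load(open("w4.pkl","rb"));w=wcam(o,c);e=o["ee_pos"]
print("rim out",onz(w,320.6,227,.082)-[0,.0185,0]);print("rim in",onz(w,320.7,236,.082)-[0,.012,0])
for z in(.0965,.0988):print("foot",onz(w,321,249,z)-[0,.009,0])
print("top",onz(w,321,170+522/3,e[2]+.020))
# scene: rim centre (719,307), foot bottom (724,278) crop /5 
sc=lambda x,y:(310+(x-450)/5,150+y/5)
print("scene rim",onz(s,*sc(719,307),.082),"foot",onz(s,*sc(724,272),.0988),onz(s,*sc(724,272),.0965))
print("scene top",onz(s,*sc(735,133),e[2]+.02))
```

```text
rim out [0.54784554 0.15607677 0.082     ]
rim in [0.54847071 0.15660067 0.082     ]
foot [0.54900838 0.15559551 0.0965    ]
foot [0.5489317  0.15635353 0.0988    ]
top [0.54957315 0.15642948 0.18377107]
scene rim [0.5524337  0.15516663 0.082     ] foot [0.54878803 0.16005334 0.0988    ] [0.54667467 0.16234085 0.0965    ]
scene top [0.55243038 0.153696   0.18377107]
```

>>> carry_out(
  plan=[
    {"travel":[-0.002,0.0,-0.03],"angular":[0,0,0],"grip":-1},
    {"travel":[-0.002,0,-0.06],"angular":[0,0,0],"grip":-1},
    {"travel":[-0.002,0,-0.08],"angular":[0,0,0],"grip":-1},
    {"travel":[-0.002,0,-0.09],"angular":[0,0,0],"grip":-1},
    {"travel":[-0.002,0,-0.09],"angular":[0,0,0],"grip":-1},
  ],
)

```text
time: 6.67
ee_pos: [0.5485, 0.1614, 0.1345]
tcp_rot: [-179.9, 0.0, 95.4]
wrist_force: [0.5, -0.6, -2.4]
opening: 0.0191
grasp_force: 39.5
```

>>> carry_out(
  plan=[
    {"travel":[0,0.0,-0.02],"angular":[0,0,0],"grip":-1},
    {"travel":[0,0,-0.04],"angular":[0,0,0],"grip":-1},
    {"travel":[0,0,-0.055],"angular":[0,0,0],"grip":-1},
    {"travel":[0,0,-0.06],"angular":[0,0,0],"grip":-1},
    {"travel":[0,0,-0.06],"angular":[0,0,0],"grip":-1},
  ],
)

```text
time: 7.08
ee_pos: [0.5486, 0.1614, 0.1171]
tcp_rot: [-179.9, 0.0, 95.4]
wrist_force: [1.0, 0.4, -2.7]
opening: 0.0189
grasp_force: 39.5
```

>>> carry_out(
  plan=[
    {"travel":[0,0,-0.004],"angular":[0,0,0],"grip":-1},
    {"travel":[0,0,-0.004],"angular":[0,0,0],"grip":-0.4},
    {"travel":[0,0,-0.004],"angular":[0,0,0],"grip":-0.2},
    {"travel":[0,0,-0.004],"angular":[0,0,0],"grip":0},
    {"travel":[0,0,-0.004],"angular":[0,0,0],"grip":0},
    {"travel":[0,0,-0.004],"angular":[0,0,0],"grip":0},
    {"travel":[0,0,-0.004],"angular":[0,0,0],"grip":0},
    {"travel":[0,0,-0.004],"angular":[0,0,0],"grip":0},
  ],
)

```text
time: 7.75
ee_pos: [0.5489, 0.1615, 0.1167]
tcp_rot: [180.0, 0.0, 95.4]
wrist_force: [0.7, -0.2, 0.6]
opening: 0.0427
grasp_force: 0.0
```

>>> carry_out(
  plan=[
    {"travel":[0,0,0.06],"angular":[0,0,0],"grip":0},
    {"travel":[0,0,0.16],"angular":[0,0,0],"grip":0},
    {"travel":[0,0,0.28],"angular":[0,0,0],"grip":0},
    {"travel":[0.03,-0.15,0.36],"angular":[0,0,0],"grip":0.3},
    {"travel":[0.03,-0.28,0.36],"angular":[0,0,0],"grip":0.3},
    {"travel":[0.03,-0.34,0.36],"angular":[0,0,0],"grip":0.3},
    {"travel":[0.03,-0.34,0.36],"angular":[0,0,0],"grip":0.3},
  ],
)

```text
time: 8.33
ee_pos: [0.5582, 0.0558, 0.2256]
tcp_rot: [179.9, 0.1, 95.2]
wrist_force: [-0.4, 0.8, 0.5]
opening: 0.0559
grasp_force: 0.0
```

Run:
```python
from workcell import monitor,cams
from h import *
o=monitor.get_obs();print(o["ee_pos"],o["tcp_rot"],o["opening"])
c=cams.camera("wrist");s=cams.camera("scene");t=cams.camera("top")
pickle.dump((o,c,s,t),open("w5.pkl","wb"))
a=cv2.resize(c["frame"][:,160:480],(400,600),interpolation=2);b=cv2.resize(s["frame"][150:285,290:380],(400,600),interpolation=2)
cv2.imwrite("pics/w5.png",np.hstack([a,b])[:,:,::-1])
```

```text
[0.55822916 0.05578883 0.22556436] [1.79918826e+02 5.95810915e-02 9.51895703e+01] 0.05587263129912553
```

View pics/w5.png

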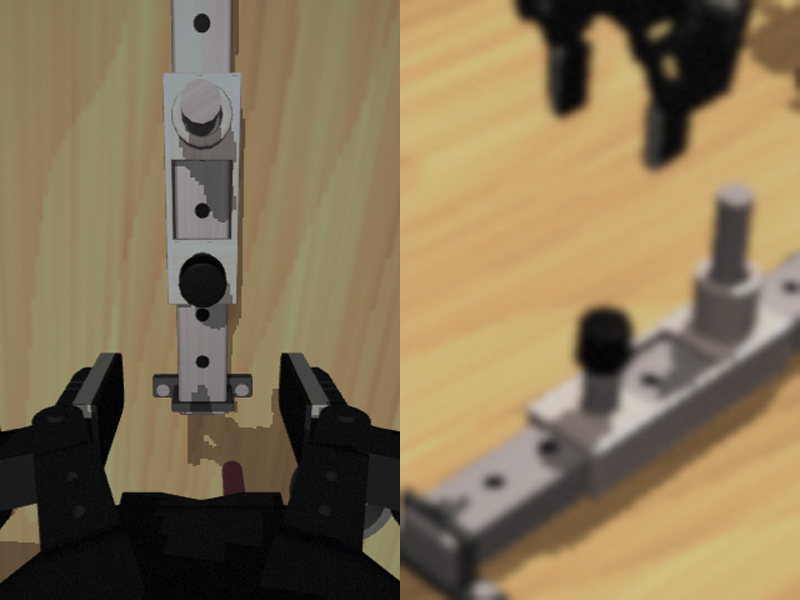

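The post stands vertical in the socket. The knob's top is at wrist (321.6,228) and the TCP is nearly over it.

Run:
```python
from h import *
o,c,s,t=pickle.load(open("w5.pkl","rb"));w=wcam(o,c)
print("knob",onz(w,321.6,228,.103).round(4),"posttop",onz(w,160+203*.8,101*.8,.135).round(4),"rim",onz(w,160+202*.8,113*.8,.082).round(4))
```

```text
knob [0.5583 0.0576 0.103 ] posttop [0.5496 0.1563 0.135 ] rim [0.5493 0.1573 0.082 ]
```

>>> carry_out(
  plan=[
    {"travel":[-0.002,0.003,-0.1],"angular":[0,0,0],"grip":0.3},
    {"travel":[-0.002,0.003,-0.2],"angular":[0,0,0],"grip":0.3},
    {"travel":[-0.002,0.003,-0.3],"angular":[0,0,0],"grip":0.3},
    {"travel":[-0.002,0.003,-0.35],"angular":[0,0,0],"grip":0.3},
    {"travel":[-0.002,0.003,-0.35],"angular":[0,0,0],"grip":0.3},
  ],
)

```text
time: 8.9
ee_pos: [0.5551, 0.0614, 0.1152]
tcp_rot: [-179.6, -0.0, 95.5]
wrist_force: [-0.4, -0.5, -0.9]
opening: 0.0556
grasp_force: 0.0
```

>>> carry_out(
  plan=[
    {"travel":[0.0,0.0,0],"angular":[0,0,0],"grip":0.3},
    {"travel":[0,0,0],"angular":[0,0,0],"grip":0.3},
  ],
)

```text
time: 9.07
ee_pos: [0.5578, 0.0611, 0.121]
tcp_rot: [179.9, -0.0, 95.4]
wrist_force: [0.7, 0.8, -0.4]
opening: 0.0553
grasp_force: 0.0
```

>>> carry_out(
  plan=[
    {"travel":[0.001,-0.012,-0.04],"angular":[0,0,0],"grip":0.3},
    {"travel":[0.001,-0.012,-0.08],"angular":[0,0,0],"grip":0.3},
    {"travel":[0.001,-0.012,-0.11],"angular":[0,0,0],"grip":0.3},
    {"travel":[0.001,-0.012,-0.12],"angular":[0,0,0],"grip":0.3},
    {"travel":[0.001,-0.012,-0.12],"angular":[0,0,0],"grip":0.3},
    {"travel":[0.001,-0.012,-0.12],"angular":[0,0,0],"grip":0.3},
    {"travel":[0.001,-0.012,-0.12],"angular":[0,0,0],"grip":0.3},
  ],
)

```text
time: 9.65
ee_pos: [0.5578, 0.0568, 0.084]
tcp_rot: [180.0, -0.0, 95.4]
wrist_force: [-0.4, 0.2, 0.2]
opening: 0.0552
grasp_force: 0.0
```

>>> carry_out(
  plan=[
    {"travel":[0,0,0],"angular":[0,0,0],"grip":0},
    {"travel":[0,0,0],"angular":[0,0,0],"grip":-0.2},
    {"travel":[0,0,0],"angular":[0,0,0],"grip":-0.5},
    {"travel":[0,0,0],"angular":[0,0,0],"grip":-0.5},
    {"travel":[0,0,0],"angular":[0,0,0],"grip":-0.8},
    {"travel":[0,0,0],"angular":[0,0,0],"grip":-1},
    {"travel":[0,0,0],"angular":[0,0,0],"grip":-1},
    {"travel":[0,0,0],"angular":[0,0,0],"grip":-1},
  ],
  grip_force=50,
)

```text
time: 10.32
ee_pos: [0.5589, 0.057, 0.0844]
tcp_rot: [179.8, -0.0, 95.4]
wrist_force: [5.9, 0.6, 0.7]
opening: 0.0287
grasp_force: 49.3
```

>>> carry_out(
  plan=[
    {"travel":[0.005,0,0.01],"angular":[0,0,0],"grip":-1},
    {"travel":[0.005,0,0.02],"angular":[0,0,0],"grip":-1},
    {"travel":[0.005,0,0.03],"angular":[0,0,0],"grip":-1},
    {"travel":[0.005,0,0.04],"angular":[0,0,0],"grip":-1},
    {"travel":[0.005,0,0.042],"angular":[0,0,0],"grip":-1},
    {"travel":[0.005,0,0.042],"angular":[0,0,0],"grip":-1},
    {"travel":[0.005,0,0.042],"angular":[0,0,0],"grip":-1},
  ],
)

```text
time: 10.9
ee_pos: [0.559, 0.0569, 0.0958]
tcp_rot: [-180.0, -0.0, 95.4]
wrist_force: [3.2, 1.5, -7.0]
opening: 0.0284
grasp_force: 49.9
```

>>> carry_out(
  plan=[
    {"travel":[-0.001,0.015,0],"angular":[0,0,0],"grip":-1},
    {"travel":[-0.004,0.04,0],"angular":[0,0,0],"grip":-1},
    {"travel":[-0.006,0.065,0],"angular":[0,0,0],"grip":-1},
    {"travel":[-0.008,0.09,0],"angular":[0,0,0],"grip":-1},
    {"travel":[-0.011,0.115,0],"angular":[0,0,0],"grip":-1},
    {"travel":[-0.012,0.128,0],"angular":[0,0,0],"grip":-1},
    {"travel":[-0.0125,0.133,0],"angular":[0,0,0],"grip":-1},
    {"travel":[-0.0125,0.133,0],"angular":[0,0,0],"grip":-1},
  ],
)

```text
time: 11.57
ee_pos: [0.5552, 0.0976, 0.0961]
tcp_rot: [-180.0, -0.1, 95.4]
wrist_force: [2.8, 2.1, -8.7]
opening: 0.0282
grasp_force: 49.8
```

>>> carry_out(
  plan=[
    {"travel":[0,0,0],"angular":[0,0,0],"grip":-1},
    {"travel":[0,0,0],"angular":[0,0,0],"grip":-1},
  ],
)

```text
time: 11.73
ee_pos: [0.5552, 0.097, 0.0961]
tcp_rot: [-180.0, -0.0, 95.4]
wrist_force: [2.4, 2.8, -8.1]
opening: 0.0287
grasp_force: 49.8
```

>>> carry_out(
  plan=[
    {"travel":[0,0,-0.01],"angular":[0,0,0],"grip":-1},
    {"travel":[0,0,-0.02],"angular":[0,0,0],"grip":-1},
    {"travel":[0,0,-0.03],"angular":[0,0,0],"grip":-1},
    {"travel":[0,0,-0.037],"angular":[0,0,0],"grip":-1},
    {"travel":[0,0,-0.037],"angular":[0,0,0],"grip":-1},
    {"travel":[0,0,-0.037],"angular":[0,0,0],"grip":-1},
    {"travel":[0,0,-0.037],"angular":[0,0,0],"grip":-1},
  ],
)

```text
time: 12.32
ee_pos: [0.5553, 0.0967, 0.0854]
tcp_rot: [180.0, -0.0, 95.4]
wrist_force: [-1.8, 1.7, -0.8]
opening: 0.0286
grasp_force: 50.6
```

>>> carry_out(
  plan=[
    {"travel":[0,0,-0.005],"angular":[0,0,0],"grip":-1},
    {"travel":[0,0,-0.01],"angular":[0,0,0],"grip":-1},
    {"travel":[0,0,-0.015],"angular":[0,0,0],"grip":-1},
    {"travel":[0,0,-0.02],"angular":[0,0,0],"grip":-1},
    {"travel":[0,0,-0.022],"angular":[0,0,0],"grip":-1},
    {"travel":[0,0,-0.022],"angular":[0,0,0],"grip":-1},
    {"travel":[0,0,-0.022],"angular":[0,0,0],"grip":-1},
  ],
)

```text
time: 12.9
ee_pos: [0.5555, 0.0967, 0.0795]
tcp_rot: [179.9, -0.0, 95.4]
wrist_force: [-4.6, 1.2, 8.6]
opening: 0.0285
grasp_force: 51.8
```

Run:
```python
from workcell import monitor,cams
from h import *
o=monitor.get_obs();print(o["ee_pos"],o["wrist_force"],o["opening"])
c=cams.camera("wrist");s=cams.camera("scene");t=cams.camera("top")
pickle.dump((o,c,s,t),open("w6.pkl","wb"))
a=cv2.resize(c["frame"][:,160:480],(400,600),interpolation=2);b=cv2.resize(s["frame"][150:285,290:380],(400,600),interpolation=2)
cv2.imwrite("pics/w6.png",np.hstack([a,b])[:,:,::-1])
```

```text
[0.55546039 0.09671282 0.07950754] [-4.60002554  1.1777688   8.60101107] 0.02854629458002588
```

View pics/w6.png

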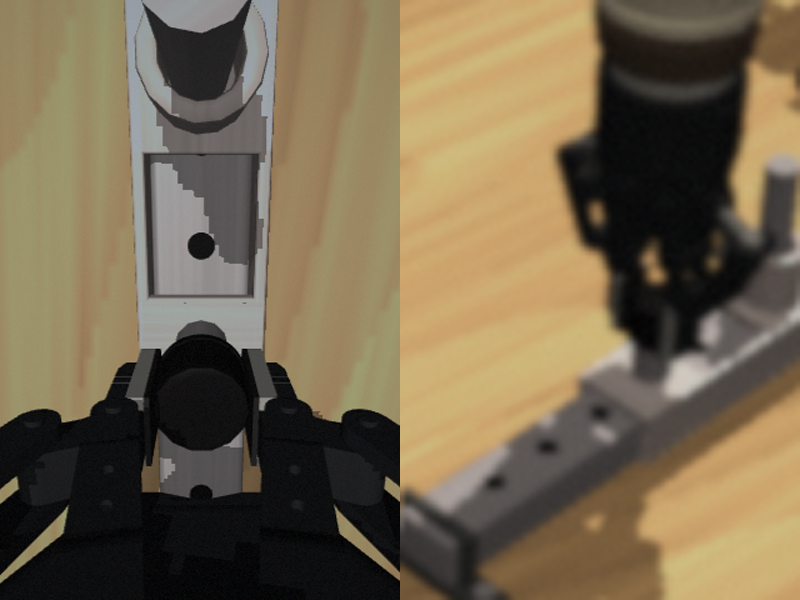

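The sleeve is one hole on: three holes now show behind it and the window shows the next. The post stands in its socket. The knob is held at about -5 mm, and 8.6 N is more than the 3.5 N spring force, so it is on its stop. I'll press slightly more.

>>> carry_out(
  plan=[
    {"travel":[-0.002,0,-0.005],"angular":[0,0,0],"grip":-1},
    {"travel":[-0.002,0,-0.008],"angular":[0,0,0],"grip":-1},
    {"travel":[-0.002,0,-0.008],"angular":[0,0,0],"grip":-1},
    {"travel":[-0.002,0,-0.008],"angular":[0,0,0],"grip":-1},
  ],
)

```text
time: 13.38
ee_pos: [0.5555, 0.0968, 0.0794]
tcp_rot: [179.8, -0.0, 95.4]
wrist_force: [-9.1, -1.4, 24.5]
opening: 0.0286
grasp_force: 53.4
```

```bash
python3 -c "
from workcell import ticket
print(ticket.job_done())"
```

```text
the job is handed in; nothing more can be done
None
```

I handed the job in at about 13.4 s with the slim post upright in the socket, the sleeve moved about 40 mm to the next hole, and the knob held down on its hard stop with about 24 N; the hand-in call gave no verdict.

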